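Move a snapped-in filter cartridge to the filter station

ROBOT

A 7-joint arm with a two-finger parallel gripper is mounted at the origin on a cart in front of the work surface, level with it; the furniture and walls round the work are solid. World frame = base frame: x ahead of the robot, y to its left, z up, the work surface at z = 0. Lengths are in m, angles in rad, forces in N, time in s.
With the tool pointing down it reaches from about 0.4 to 0.875 m from the base axis. Payload 19.3 kg.
Tool frame: the origin (TCP) lies at the very end of the fingers, on their centre line; the grasp point (between the pads) lies 19 mm behind it; z points along the fingers, y is the line along which they close (so a half turn about z gives the same grasp; the last joint's range is limited). The gripper opens to 85 mm and grips with 20 to 120 N. Pads are 22 mm wide; open, the fingers measure 114 mm over their backs; the gripper's body (76 mm by 85 mm) begins 54 mm behind the grasp point. The pads swing forward as they close: fully open they stand 13 mm farther back than shut.
Start: joints at [1.145, 0.521, -0.036, 1.599, 0.021, 1.021, -0.113], TCP at [0.218, -0.586, 0.231] pointing down, gripper open.
Joint ranges: [-2.91, 2.91], [-0.3, 2.13], [-1.5, 1.42], [0.17, 2.43], [-1.26, 4.41], [0.16, 1.93], [-2.52, 2.52]. Speed limits (rad/s): [1.89, 1.89, 2.39, 2.39, 3.01, 3.01, 3.01].

INTERFACE

Orientations are given as [roll, pitch, yaw] about the fixed x, y, z axes, in that order (R = Rz(yaw) Ry(pitch) Rx(roll)).
In Python, from workcell import bot gives the robot as it stands.
- The arm moves only by the tool servo_tool, never from a script. Its argument "plan" is a list of rows, each a list of 7 numbers: the finger opening in cm, from 0 to 8.54, then the shift along the tool's x, y, z in cm, then the turn, a rotation vector about the tool's x, y, z in degrees. In form: [[fingers, x, y, z, wx, wy, wz], ...]. A call has 1 to 10 rows; each row is the pose to reach, as a shift and turn from the pose commanded when the call began, along the tool's axes at that moment; what a row does not reach only later rows make up. A row lasts 1/10 s, in which the tool goes at most 50 mm and 8.59 degrees, less where a joint would pass 70% of its speed; a pose out of reach is approached as far as the arm can. A call with a gripper value outside its range is refused whole. The fingers move at their own pace and stop on an object; "force" is the grip in N (left out, the last holds). Time passes only in rows, so rows that repeat a pose let the fingers close. It gives the time, the measured TCP pose, the force, the opening and the grip force at its end, in the units of the state.
- bot.observe(): the state, without advancing time (a new reading comes with each control period).
- bot.grab_frame(name): name is "scene" or "top" or "wrist"; returns a dict with "frame" (384x512x3 uint8, blue, green, red), "mtx" (3x3 intrinsics, pixels), "k1" (the pictures are not rectified: a ray, as slopes to the right and down, at radius r is drawn at 1 + k1 r^2 times it, then the intrinsics apply), "R" (3x3) and "t" (3): a world point X has camera coordinates R X + t; the wrist camera has in their place "T_tool_cam" (4x4, takes a point from camera to tool coordinates, whose origin is the TCP and whose axes are the flange's). Camera axes: x right, y down, z forward; pixel columns grow to the right and rows downward; lengths in m; the calibration is good to about 2 mm. A picture is of the moment at which its call begins: read the wrist's pose just before it. There is no depth.
- bot.job_done(): hands the job in; it is judged then, once.
The state is a dict: "clock": time; "qpos": joint angles; "qd": joint speeds; "joint_efforts": joint torques, N m; "position": TCP position; "tool_rot": TCP orientation; "force": force on the tool from outside, world axes, zero at the start; "moment": the same for the moment, N m; "grip_width": finger opening in m; "finger_force": force on a finger pad.
Only numpy, scipy, OpenCV 4.12 (cv2) and the standard library are available. Lean on these libraries where they do the work, as an engineer would, in place of code of your own. Each camera call takes 0.05 s, during which the arm holds its last target. There are 200 camera calls.

TASK

The white filter cartridge is snapped into the plain grey parking dock. Pinch its two side tabs together to free it, lift it out without forcing it or squeezing hard, and seat it in the metal filter station, pressing gently until it is fully home on its springy seal and both tabs have snapped back out so that it is locked in. Let go of it and leave the vial and the beaker where they stand.

Things in the scene. Friction and masses are not known exactly. Their poses are not given: they have to be found in the camera images.
- cartridge_mid (a point): Centre of the upright white filter cartridge, 45 mm above its underside and 45 mm below its top; 0.12 to 0.21 kg. A white plug 36 (x) by 30 mm (y), a round drum 29 mm across on top, and a grey sprung tab with a ribbed finger pad on its +y and on its -y side. z up, y the line along which the tabs are pinched; a half turn about z makes no difference.
- pinch_point (a point): Point on the cartridge's axis midway between the two finger pads, 23 mm above cartridge_mid. The pads reach 16 mm below to 12 mm above it and are 18 mm wide along x; outside to outside they measure 52 mm along y when out, 43 mm when both are fully in. More than 20 N on each finger (40 N on both together) cracks them.
- tab_left (a joint): How far the tab on the cartridge's +y side is pressed in, m: 0 out, 0.0045 at its stop; the spring pushes with 3 N at 0 and 7.5 N at the stop. A barb at the tab's foot (its flat top 29 mm below cartridge_mid) catches under a ledge in a dock; both tabs must be in by over 3 mm to slide past. It rests at 0 when free or locked, at about 0.003 against a dock's wall.
- tab_right (a joint): The same for the tab on the cartridge's -y side.
- parking_dock: Plain grey plastic block, fixed, 60 (x) by 76 (y) by 50 mm high, that holds the cartridge at the start; origin at the centre of its underside, z up, y along the cartridge's y. The cartridge's underside stands on a solid floor 13 mm above the origin, with 1 mm of play under the ledges. Over 25 N between cartridge and dock does damage.
- filter_station: Metal block of the same size on a metal foot plate 72 (x) by 88 mm (y), two brass hose stubs on its +x side, fixed, empty; origin at the centre of its underside, z up. The seat inside is at an unknown, hidden depth: the locked cartridge's underside is 5.5 to 16 mm above the origin. Over 25 N between cartridge and station does damage.
- station_mouth (a point): Centre of the station's open mouth, level with its top, 50 mm above its underside; same axes. The mouth is 47 (x) by 56 mm (y) and narrows like a funnel over its top 8 mm to a throat 39 by 48 mm: 1.5 mm of play all round for the pinched cartridge, which goes in upright, its y along the station's y, either way round, and slides freely down to the seal.
- vial: Bystander: small glass vial with a yellow cap, 27 mm across, 56 mm tall, standing between the docks; origin at the centre of its underside. Leave it alone.
- beaker: Bystander: small clear beaker, 59 mm across, 70 mm tall, standing behind the docks; origin at the centre of its underside. Leave it alone.
- cartridge_foot (a point): Centre of the cartridge's underside. In the station it meets a sprung rubber seal 2 mm above home (2 N per mm, stop 1 mm below home at 6 N). Pressed down to home or further, the tabs snap out under the ledges when let go and the seal lifts it snugly against them. Let go higher, the barbs only rub on the wall: not locked.
Not all that is in view belongs to the job. What is shaped like the part that bears cartridge_mid but green, red or turquoise is not meant.

How it is judged:
On the way:
1. the cartridge is lifted clear out of the parking dock, its centre more than 105 mm above the dock's underside (z of cartridge_mid in the frame of parking_dock above 0.105 m), for 0.1 s.
At the end, for the whole second after the job is handed in: The cartridge is locked in the filter station: centred within 4 mm, upright within 0.08 rad, its centre between 47.5 and 63.5 mm above the station's underside, both tabs sprung out (pressed in less than 1.5 mm), at rest and let go (horizontal distance between cartridge_mid and filter_station below 0.004 m and z of cartridge_mid in the frame of filter_station between 0.0475 and 0.0635 m and angle between cartridge_mid's own z axis and vertical below 0.08 rad and value of joint each of tab_left, tab_right below 0.0015 m and linear speed of filter_cartridge below 0.02 m/s); the robot touches nothing.
It fails at once if the cartridge is forced against the parking dock (over 25 N) (contact force between filter_cartridge and parking_dock above 25 N).
It fails at once if the cartridge is forced against the filter station (over 25 N) (contact force between filter_cartridge and filter_station above 25 N).
It fails at once if the cartridge is squeezed hard (over 40 N, both fingers together) (contact force between the fingers and filter_cartridge above 40 N).
It fails at once if the vial or the beaker is pushed more than 30 mm (distance of any of vial, beaker from where it was at the start of the episode above 0.03 m).
It also fails if it takes over 54 s, if anything falls off the work surface, if the arm or the gripper's body presses on something with over 40 N, if the wrist force passes 120 N, or if a joint passes its speed limit or range.

## Working session

There is one attempt and no reset: what is moved stays moved. The work goes in short steps, Python scripts to look and compute and a tool call to move; the robot and the scene stay as the last step left them, time stands still between calls to the robot, and variables do not carry over. Pictures are saved under pics/ and viewed, at most 10 in all, crops included, and the job is handed in when it is done.

Besides the shell and the picture viewer there is one more tool, called after ">>>" as name([rows], argument=value, ...), one row to a line, values as JSON. servo_tool: Moves the arm, as the interface text tells. Its arguments: {"type":"object","properties":{"plan":{"type":"array","items":{"type":"array","items":{"type":"number"}}},"force":{"type":"number"}},"required":["plan"]}

```bash
ls; mkdir -p pics
cat > h.py <<'E'
import numpy as np, cv2, pickle
from workcell import bot
from scipy.spatial.transform import Rotation as Ro
def grab(n):
    s=bot.observe(); f=bot.grab_frame(n); f['s']=s
    if 'T_tool_cam' in f:
        T=np.eye(4); T[:3,:3]=Ro.from_euler('xyz',s['tool_rot']).as_matrix(); T[:3,3]=s['position']
        W=np.linalg.inv(T@np.array(f['T_tool_cam'])); f['R'],f['t']=W[:3,:3],W[:3,3]
    return f
def dist(f): return np.array([f['k1'],0,0,0,0],float)
def ray(f,px):
    u=cv2.undistortPoints(np.array(px,float).reshape(-1,1,2),np.array(f['mtx'],float),dist(f)).reshape(-1,2)
    R=np.array(f['R']); d=np.c_[u,np.ones(len(u))]@R
    return -R.T@np.array(f['t']).ravel(),d
def onplane(f,px,z):
    c,d=ray(f,px); return c+d*((z-c[2])/d[:,2:])
def proj(f,X):
    return cv2.projectPoints(np.array(X,float).reshape(-1,1,3),cv2.Rodrigues(np.array(f['R'],float))[0],np.array(f['t'],float),np.array(f['mtx'],float),dist(f))[0].reshape(-1,2)
E
python3 - <<'E'
from h import *
fs={n:grab(n) for n in('scene','top','wrist')}
pickle.dump(fs,open('f0.pkl','wb'))
for n,f in fs.items():
    print(n,f['k1'],np.round(f['mtx'],1).tolist(),np.round(-np.array(f['R']).T@np.array(f['t']).ravel(),3))
cv2.imwrite('pics/a.png',fs['scene']['frame']); cv2.imwrite('pics/b.png',cv2.resize(fs['top']['frame'],(800,600)))
print(bot.observe())
E
```

```text
pics
scene -0.018586975479526164 [[464.5, 0.0, 258.9], [0.0, 464.5, 187.0], [0.0, 0.0, 1.0]] [ 0.916 -0.584  0.903]
top 0.033258690654870984 [[374.9, 0.0, 252.1], [0.0, 374.9, 193.5], [0.0, 0.0, 1.0]] [ 0.373 -0.064  0.932]
wrist -0.04651719673794996 [[301.0, 0.0, 259.5], [0.0, 301.0, 194.9], [0.0, 0.0, 1.0]] [ 0.29  -0.559  0.373]
{'clock': 0.15, 'qpos': array([ 1.14480482,  0.52186373, -0.03631935,  1.5998614 ,  0.02121985,
        1.0211324 , -0.11278063]), 'qd': array([ 0.00112941, -0.00066848,  0.00023317, -0.00224584, -0.00137997,
        0.00160817, -0.00045522]), 'joint_efforts': array([ 1.98205834e-02, -9.27599144e+01,  1.99666545e+00, -3.70537877e+01,
        2.52207136e-02, -1.55317225e-02, -7.36047332e-04]), 'position': array([ 0.21758011, -0.58563008,  0.23087199]), 'tool_rot': array([-3.14071696e+00,  8.10264863e-05,  3.55801682e-01]), 'force': array([ 0.54722294, -0.2672951 ,  0.63453009]), 'moment': array([0.00610394, 0.00995947, 0.02201404]), 'finger_force': 0.0, 'grip_width': 0.08553996152257609}
```

View pics/a.png

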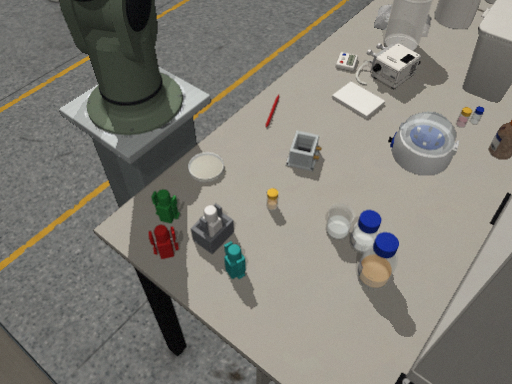

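View pics/b.png

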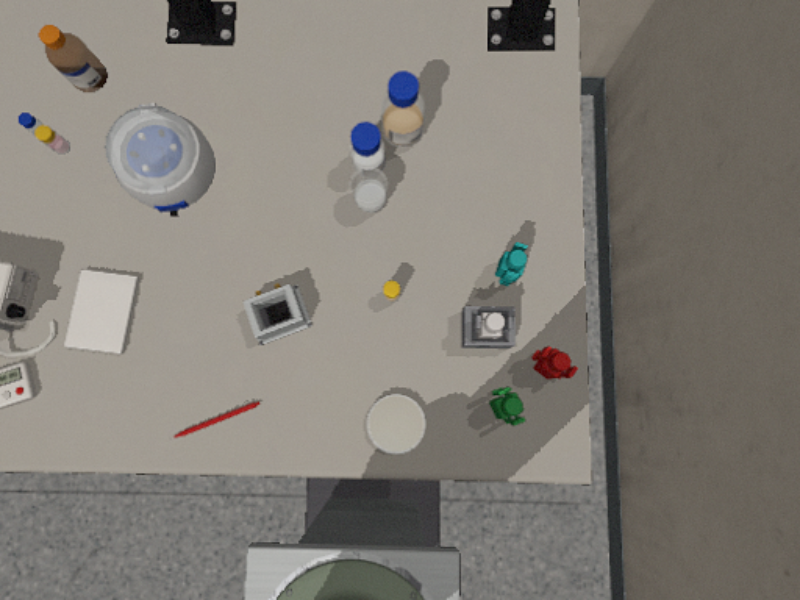

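The scene and top views show the white cartridge in the parking dock at about top (488,327), with the green, red and turquoise decoys around it. The station is at (277,313) and turned, the vial at (391,289) and the beaker at (370,190), all in the 800×600 view.

Run:
```python
from h import *
fs=pickle.load(open('f0.pkl','rb')); f=fs['top']; k=512/800
for n,p,z in [('dock',[[463,306],[516,306],[516,348],[462,348]],.05),('stn',[[246,303],[296,285],[310,322],[264,343]],.05),('drum',[[495,321]],.103),('vial',[[391,289]],.056),('beaker',[[370,193]],.035),('teal',[[515,259]],.1),('red',[[553,363]],.1),('green',[[511,405]],.1)]:
    P=onplane(f,np.array(p)*k,z); print(n,P.round(3).tolist(),P.mean(0).round(4))
g=fs['wrist']; s=g['s']
print(np.round(g['T_tool_cam'],3).tolist(), -np.array(g['R']).T@g['t'])
```

```text
dock [[0.513, -0.161, 0.05], [0.515, -0.241, 0.05], [0.451, -0.24, 0.05], [0.449, -0.159, 0.05]] [ 0.4824 -0.2003  0.05  ]
stn [[0.511, 0.17, 0.05], [0.54, 0.095, 0.05], [0.484, 0.071, 0.05], [0.45, 0.139, 0.05]] [0.4963 0.1188 0.05  ]
drum [[0.484, -0.2, 0.103]] [ 0.4844 -0.2003  0.103 ]
vial [[0.536, -0.051, 0.056]] [ 0.5362 -0.0506  0.056 ]
beaker [[0.695, -0.013, 0.035]] [ 0.6954 -0.013   0.035 ]
teal [[0.576, -0.23, 0.1]] [ 0.5762 -0.2302  0.1   ]
red [[0.427, -0.282, 0.1]] [ 0.427  -0.2819  0.1   ]
green [[0.367, -0.222, 0.1]] [ 0.3673 -0.2224  0.1   ]
[[-0.0, -0.955, -0.298, 0.077], [1.0, -0.001, 0.001, -0.0], [-0.001, -0.298, 0.955, -0.142], [0.0, 0.0, 0.0, 1.0]] [ 0.28995091 -0.55852098  0.37305823]
```

>>> servo_tool([
  [8.5,3,-2,-0.5,0,0,2],
  [8.5,7,-5,-1,0,0,5],
  [8.5,11.5,-8,-1.5,0,0,8],
  [8.5,16,-11,-2,0,0,11],
  [8.5,20.5,-14.5,-2,0,0,13],
  [8.5,25,-17.5,-2,0,0,16],
  [8.5,29.5,-20.5,-2,0,0,18],
  [8.5,34,-23.5,-2,0,0,20.4],
  [8.5,37.4,-26,-2,0,0,20.4],
  [8.5,38.4,-26.9,-2,0,0,20.4],
], force=20)

```text
clock: 1.15
position: [0.4856, -0.1967, 0.2513]
tool_rot: [-3.141, -0.0, 0.002]
force: [0.6, -0.2, 0.2]
grip_width: 0.085
finger_force: 0.0
```

>>> servo_tool([
  [8.5,0,0,0,0,0,0],
  [8.5,0,0,0,0,0,0],
])

```text
clock: 1.35
position: [0.484, -0.1995, 0.2511]
tool_rot: [-3.142, 0.001, 0.001]
force: [0.1, 0.2, 0.2]
grip_width: 0.0852
finger_force: 0.0
```

Run:
```python
from h import *
f=grab('wrist'); pickle.dump(f,open('f1.pkl','wb')); print(f['s']['position'],f['s']['tool_rot'],f['s']['clock'])
cv2.imwrite('pics/c.png',cv2.resize(f['frame'],(800,600)))
```

```text
[ 0.4840026  -0.19947921  0.25108648] [-3.14153371e+00  5.16348855e-04  1.19446411e-03] 1.35
```

View pics/c.png

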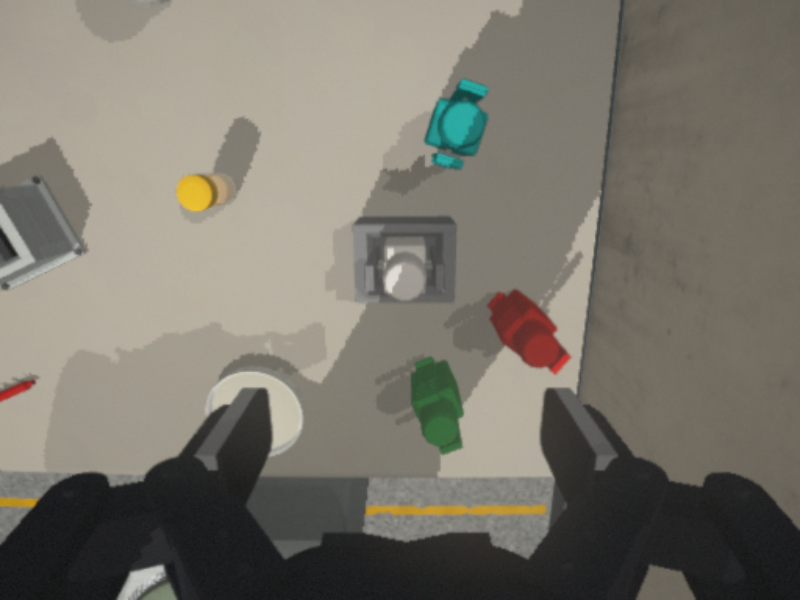

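The wrist view shows the dock with the cartridge at about (405,265). The drum top is at about (405,280) and the tabs are at (370,275) and (440,275). I'll zoom in.

Run:
```python
from h import *
f=pickle.load(open('f1.pkl','rb')); im=f['frame'][125:205,210:310]
cv2.imwrite('pics/d.png',cv2.resize(im,None,fx=7,fy=7,interpolation=cv2.INTER_CUBIC))
```

```text
(no output)
```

View pics/d.png

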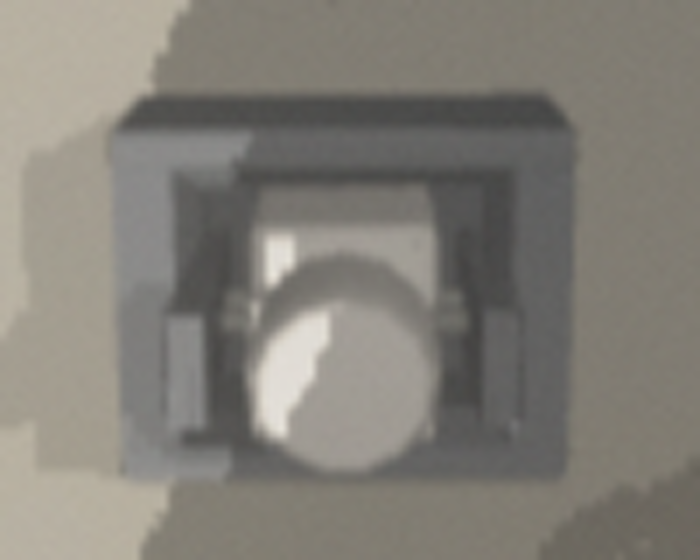

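Run:
```python
from h import *
f=pickle.load(open('f1.pkl','rb'))
for n,p,z in [('dock',[[112,132],[573,132],[566,478],[124,478]],.05),('drum',[[345,385],[253,385],[437,385]],.103),('pads',[[165,313],[520,310],[520,433],[165,430]],.093)]:
    P=onplane(f,(np.array(p)+.5)/7-.5+[210,125],z); print(n,P.round(4).tolist(),P.mean(0).round(4))
```

```text
dock [[0.5153, -0.1604, 0.05], [0.5154, -0.2352, 0.05], [0.4567, -0.2359, 0.05], [0.4566, -0.1606, 0.05]] [ 0.486 -0.198  0.05 ]
drum [[0.4866, -0.1983, 0.103], [0.4866, -0.1853, 0.103], [0.4866, -0.2114, 0.103]] [ 0.4866 -0.1983  0.103 ]
pads [[0.4948, -0.1721, 0.093], [0.4953, -0.2238, 0.093], [0.4767, -0.2242, 0.093], [0.4771, -0.1717, 0.093]] [ 0.486  -0.1979  0.093 ]
```

>>> servo_tool([
  [7,0.1,-0.1,2,0,0,0],
  [7,0.2,-0.15,5.5,0,0,0],
  [7,0.2,-0.15,9,0,0,0],
  [7,0.2,-0.15,12,0,0,0],
  [7,0.2,-0.15,14.5,0,0,0],
  [6.5,0.2,-0.15,16.5,0,0,0],
  [6.2,0.2,-0.15,18,0,0,0],
  [6,0.2,-0.15,18.8,0,0,0],
  [6,0.2,-0.15,19,0,0,0],
  [6,0.2,-0.15,19,0,0,0],
], force=20)

```text
clock: 2.4
position: [0.4859, -0.199, 0.0616]
tool_rot: [3.141, -0.0, -0.001]
force: [-0.1, -0.4, 1.0]
grip_width: 0.06
finger_force: 0.0
```

>>> servo_tool([
  [5.6,0,0,0,0,0,0],
  [5.4,0,0,0,0,0,0],
  [5.2,0,0,0,0,0,0],
  [5.0,0,0,0,0,0,0],
  [5.0,0,0,0,0,0,0],
])

```text
clock: 2.9
position: [0.4863, -0.1985, 0.0616]
tool_rot: [3.141, -0.001, -0.0]
force: [0.5, -0.8, 5.2]
grip_width: 0.05
finger_force: 3.8
```

Run:
```python
from h import *
f=grab('wrist'); pickle.dump(f,open('f2.pkl','wb')); print(f['s']['position'],f['s']['tool_rot'],f['s']['clock'],f['s']['force'],f['s']['grip_width'],f['s']['finger_force'])
cv2.imwrite('pics/e.png',cv2.resize(f['frame'],(800,600)))
```

```text
[ 0.4862541  -0.19853522  0.06164075] [ 3.14136743e+00 -7.05830641e-04 -2.45842335e-04] 2.9 [ 0.50210352 -0.8361288   5.18667101] 0.049956661137457 3.8153399527072906
```

View pics/e.png

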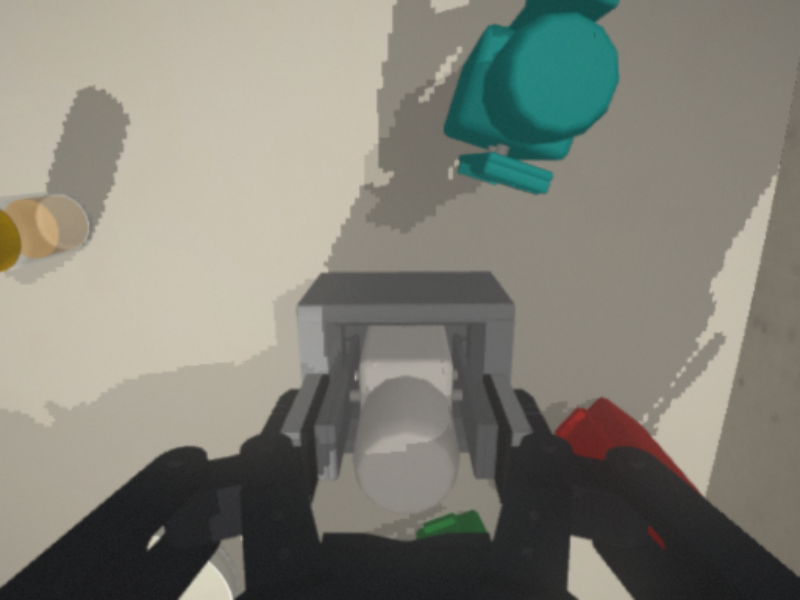

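The picture shows the fingers square on the two grey pads at about (320,430) and (480,430). The tabs are already about 1 mm in.

>>> servo_tool([
  [4.9,0,0,-0.03,0,0,0],
  [4.8,0,0,-0.06,0,0,0],
  [4.7,0,0,-0.09,0,0,0],
  [4.6,0,0,-0.11,0,0,0],
  [4.5,0,0,-0.13,0,0,0],
  [4.45,0,0,-0.14,0,0,0],
  [4.4,0,0,-0.15,0,0,0],
  [4.4,0,0,-0.15,0,0,0],
])

```text
clock: 3.75
position: [0.4859, -0.1984, 0.0628]
tool_rot: [-3.142, 0.0, -0.0]
force: [0.1, 0.2, -2.2]
grip_width: 0.0439
finger_force: 6.6
```

>>> servo_tool([
  [4.4,0,0,-0.1,0,0,0],
  [4.4,0,0,-0.2,0,0,0],
  [4.4,0,0,-0.35,0,0,0],
  [4.4,0,0,-0.5,0,0,0],
  [4.4,0,0,-0.7,0,0,0],
  [4.4,0,0,-0.9,0,0,0],
])

```text
clock: 4.35
position: [0.486, -0.1985, 0.072]
tool_rot: [3.142, -0.0, -0.0]
force: [0.3, 0.3, -1.5]
grip_width: 0.044
finger_force: 6.6
```

>>> servo_tool([
  [4.4,0,0,-0.6,0,0,0],
  [4.4,0,0,-1.5,0,0,0],
  [4.4,0,0,-2.7,0,0,0],
  [4.4,0,0,-4.2,0,0,0],
  [4.4,0,0,-6,0,0,0],
  [4.4,0,0,-8,0,0,0],
  [4.4,0,0,-10,0,0,0],
  [4.4,0,0,-11.5,0,0,0],
  [4.4,0,0,-12.5,0,0,0],
  [4.4,0,0,-12.5,0,0,0],
])

```text
clock: 5.35
position: [0.4865, -0.1987, 0.1984]
tool_rot: [3.141, -0.002, -0.0]
force: [0.5, 0.5, -1.2]
grip_width: 0.0442
finger_force: 6.6
```

>>> servo_tool([
  [4.4,-0.3,-2,0,0,0,-2],
  [4.4,-1,-5,0,0,0,-4.5],
  [4.4,-1.8,-9,0,0,0,-8],
  [4.4,-2.6,-13,0,0,0,-11],
  [4.4,-3.4,-17,0,0,0,-15],
  [4.4,-4.1,-21,0,0,0,-18.5],
  [4.4,-4.8,-25,0,0,0,-21.5],
  [4.4,-5.2,-27.5,0,0,0,-23.5],
  [4.4,-5.4,-28.9,0,0,0,-24.5],
  [4.4,-5.4,-28.9,0,0,0,-24.5],
])

```text
clock: 6.35
position: [0.4314, 0.0922, 0.1964]
tool_rot: [-3.141, 0.001, 0.431]
force: [0.6, -0.2, -1.8]
grip_width: 0.0442
finger_force: 6.6
```

>>> servo_tool([
  [4.4,0,0,0,0,0,0],
  [4.4,0,0,0,0,0,0],
])

```text
clock: 6.55
position: [0.4321, 0.0895, 0.1966]
tool_rot: [3.141, 0.001, 0.425]
force: [0.5, -0.4, -1.7]
grip_width: 0.0441
finger_force: 6.6
```

Run:
```python
from h import *
f=grab('wrist'); pickle.dump(f,open('f3.pkl','wb')); print(f['s']['position'],f['s']['tool_rot'],f['s']['clock'],f['s']['force'],f['s']['grip_width'],f['s']['finger_force'])
cv2.imwrite('pics/f.png',cv2.resize(f['frame'],(800,600),interpolation=cv2.INTER_CUBIC))
```

```text
[0.43207336 0.08947741 0.19658411] [3.14137832e+00 5.52201435e-04 4.25497011e-01] 6.55 [ 0.48611764 -0.443284   -1.73367976] 0.04407908239477518 6.563287898898125
```

View pics/f.png

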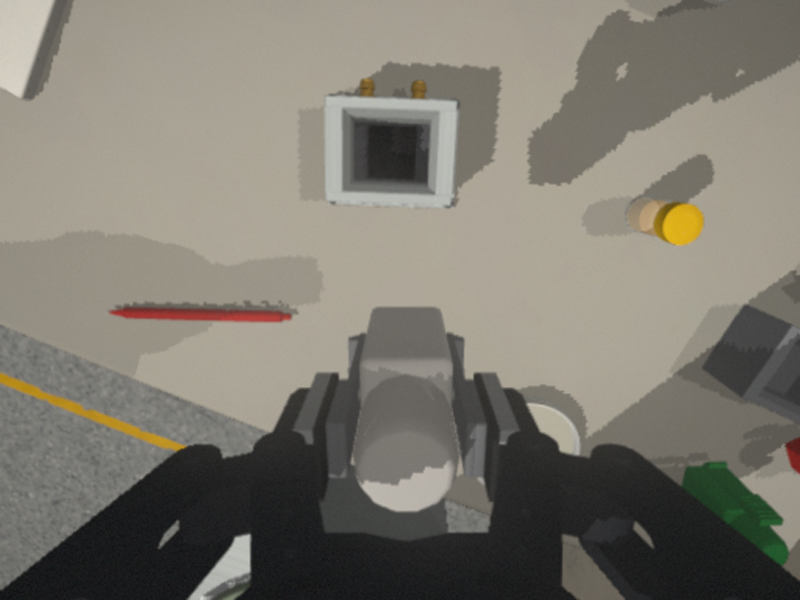

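The view shows the empty station, with the mouth at about (390,150) and the brass stubs at its top, turned only a degree or two from the tool. The held cartridge is upright.

Run:
```python
from h import *
f=pickle.load(open('f3.pkl','rb')); im=f['frame'][54:142,198:304]
cv2.imwrite('pics/g.png',cv2.resize(im,None,fx=7,fy=7,interpolation=cv2.INTER_CUBIC))
```

```text
(no output)
```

View pics/g.png

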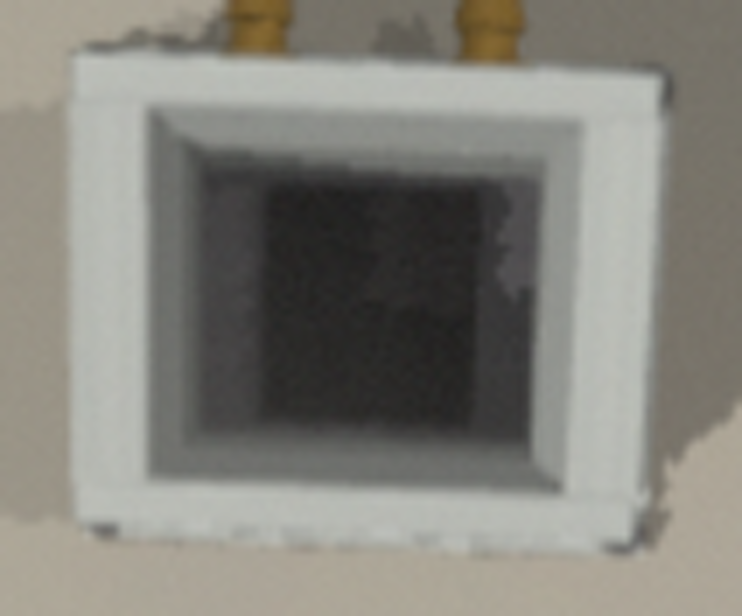

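```bash
cat >> h.py <<'E'
def totool(s,P):
    R=Ro.from_euler('xyz',s['tool_rot']).as_matrix(); return (np.atleast_2d(P)-s['position'])@R
E
python3 - <<'E'
from h import *
f=pickle.load(open('f3.pkl','rb')); s=f['s']
for n,p in [('mouth',[[148,105],[582,120],[567,490],[148,477]]),('outer',[[77,52],[665,75],[643,548],[75,528]])]:
    P=onplane(f,(np.array(p)+.5)/7-.5+[198,54],.05); print(n,P.round(4).tolist(),P.mean(0).round(4)); t=totool(s,P); print(t.mean(0).round(4),np.degrees([np.arctan2(t[b,1]-t[a,1],t[b,0]-t[a,0]) for a,b in((0,1),(3,2),(3,0),(2,1))]).round(1),np.linalg.norm(P-np.roll(P,1,0),axis=1).round(4))
z=s['position'][2]+.040
print('drum',totool(s,onplane(f,np.array([[407,460],[355,460],[460,460],[407,512]])*.64,z)).round(4))
f=pickle.load(open('f2.pkl','rb'));s=f['s'];print('drum2',totool(s,onplane(f,np.array([[407,460],[355,460],[460,460],[407,510]])*.64,.103)).round(4))
E
```

```text
mouth [[0.5133, 0.1663, 0.05], [0.5345, 0.1149, 0.05], [0.4916, 0.0967, 0.05], [0.4701, 0.1486, 0.05]] [0.5024 0.1316 0.05  ]
[ 0.0815 -0.0094  0.1465] [91.9 91.8  2.1  1.4] [0.0467 0.0556 0.0466 0.0561]
outer [[0.5155, 0.177, 0.05], [0.5438, 0.1076, 0.05], [0.489, 0.0841, 0.05], [0.4598, 0.155, 0.05]] [0.502  0.1309 0.05  ]
[ 0.0809 -0.0089  0.1465] [92.2 92.1  2.9  1.2] [0.0599 0.0749 0.0597 0.0767]
drum [[ 0.0038  0.0002 -0.04  ]
 [ 0.0038 -0.0131 -0.04  ]
 [ 0.0038  0.0138 -0.04  ]
 [-0.0126  0.0002 -0.04  ]]
drum2 [[ 0.0047 -0.0002 -0.0414]
 [ 0.0046 -0.0133 -0.0414]
 [ 0.0046  0.0131 -0.0414]
 [-0.0109 -0.0002 -0.0414]]
```

>>> servo_tool([
  [4.4,1.5,-0.2,0,0,0,0.5],
  [4.4,4.5,-0.5,0,0,0,1],
  [4.4,7,-0.8,0,0,0,1.8],
  [4.4,8.15,-0.93,0.5,0,0,1.8],
  [4.4,8.15,-0.93,2,0,0,1.8],
  [4.4,8.15,-0.93,4,0,0,1.8],
  [4.4,8.15,-0.93,6,0,0,1.8],
  [4.4,8.15,-0.93,7.5,0,0,1.8],
  [4.4,8.15,-0.93,8.5,0,0,1.8],
  [4.4,8.15,-0.93,8.5,0,0,1.8],
])

```text
clock: 7.6
position: [0.5016, 0.1321, 0.1107]
tool_rot: [-3.141, 0.002, 0.395]
force: [-0.0, -0.6, -1.6]
grip_width: 0.0442
finger_force: 6.6
```

Run:
```python
from h import *
f=grab('wrist'); s=f['s']; print(s['position'],s['tool_rot'],s['clock'],s['force'])
g=grab('scene'); pickle.dump((f,g),open('f4.pkl','wb'))
p=proj(g,[.502,.131,.08])[0].astype(int); print(p)
a=cv2.resize(f['frame'],(400,300)); a=cv2.resize(f['frame'][80:340,130:390],(400,400),interpolation=cv2.INTER_CUBIC)
b=cv2.resize(g['frame'][p[1]-45:p[1]+45,p[0]-45:p[0]+45],(400,400),interpolation=cv2.INTER_CUBIC)
cv2.imwrite('pics/h.png',np.hstack([a,b]))
```

```text
[0.50163099 0.13206743 0.1106748 ] [-3.14149795e+00  2.16222577e-03  3.95418739e-01] 7.6 [-0.01346428 -0.57932969 -1.60406779]
[305 134]
```

View pics/h.png

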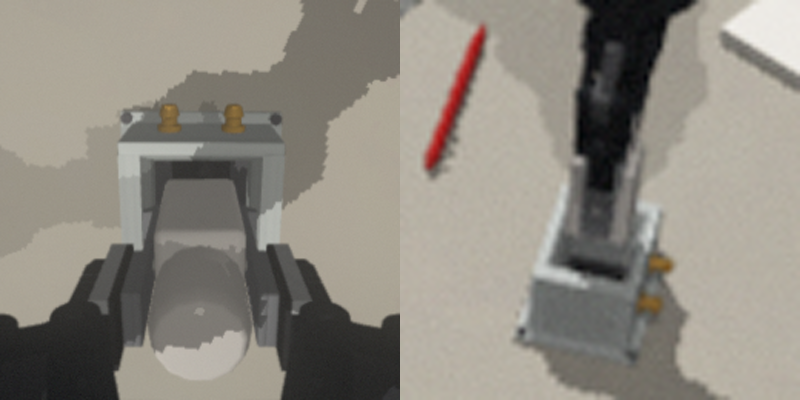

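The wrist crop shows the cartridge square and centred over the mouth: the foot spans x 166–234 and the block 118–284. I'll lower it gently.

>>> servo_tool([
  [4.4,0,0,0.3,0,0,0],
  [4.4,0,0,0.7,0,0,0],
  [4.4,0,0,1.1,0,0,0],
  [4.4,0,0,1.5,0,0,0],
  [4.4,0,0,1.8,0,0,0],
  [4.4,0,0,1.8,0,0,0],
])

```text
clock: 8.3
position: [0.5021, 0.1328, 0.0933]
tool_rot: [-3.141, 0.001, 0.396]
force: [-0.7, -0.6, -0.6]
grip_width: 0.0445
finger_force: 6.6
```

>>> servo_tool([
  [4.4,0,0,0.2,0,0,0],
  [4.4,0,0,0.4,0,0,0],
  [4.4,0,0,0.6,0,0,0],
])

```text
clock: 8.6
position: [0.5024, 0.1328, 0.0877]
tool_rot: [3.142, -0.0, 0.396]
force: [0.3, 0.3, -1.6]
grip_width: 0.0444
finger_force: 6.6
```

>>> servo_tool([
  [4.4,0,0,0.3,0,0,0],
  [4.4,0,0,0.6,0,0,0],
  [4.4,0,0,0.9,0,0,0],
  [4.4,0,0,1.2,0,0,0],
  [4.4,0,0,1.4,0,0,0],
  [4.4,0,0,1.6,0,0,0],
  [4.4,0,0,1.6,0,0,0],
])

```text
clock: 9.3
position: [0.5023, 0.1327, 0.0715]
tool_rot: [3.142, 0.0, 0.396]
force: [0.9, -1.6, -1.7]
grip_width: 0.0442
finger_force: 5.6
```

Now in small steps, watching the vertical force.

>>> servo_tool([
  [4.4,0,0,0.1,0,0,0],
  [4.4,0,0,0.2,0,0,0],
  [4.4,0,0,0.3,0,0,0],
  [4.4,0,0,0.3,0,0,0],
])

```text
clock: 9.7
position: [0.5024, 0.1328, 0.0687]
tool_rot: [3.142, 0.0, 0.396]
force: [1.6, -3.4, -2.2]
grip_width: 0.0438
finger_force: 5.3
```

>>> servo_tool([
  [4.4,0,0,0.1,0,0,0],
  [4.4,0,0,0.2,0,0,0],
  [4.4,0,0,0.2,0,0,0],
])

```text
clock: 10.0
position: [0.5023, 0.1328, 0.0667]
tool_rot: [-3.142, 0.0, 0.396]
force: [1.8, -2.1, -1.7]
grip_width: 0.044
finger_force: 5.4
```

>>> servo_tool([
  [4.4,0,0,0.1,0,0,0],
  [4.4,0,0,0.15,0,0,0],
  [4.4,0,0,0.15,0,0,0],
])

```text
clock: 10.3
position: [0.5023, 0.1328, 0.0652]
tool_rot: [-3.142, 0.0, 0.396]
force: [0.4, -2.6, -1.7]
grip_width: 0.0441
finger_force: 5.6
```

>>> servo_tool([
  [4.4,0,0.04,0,0,0,0],
  [4.4,0,0.08,0,0,0,0],
  [4.4,0,0.08,0.1,0,0,0],
  [4.4,0,0.08,0.15,0,0,0],
  [4.4,0,0.08,0.15,0,0,0],
])

```text
clock: 10.8
position: [0.5025, 0.1321, 0.0637]
tool_rot: [-3.141, 0.0, 0.396]
force: [-0.7, 0.4, -0.8]
grip_width: 0.0443
finger_force: 6.6
```

>>> servo_tool([
  [4.4,0,0,0.05,0,0,0],
  [4.4,0,0,0.1,0,0,0],
  [4.4,0,0,0.1,0,0,0],
])

```text
clock: 11.1
position: [0.5026, 0.1321, 0.0627]
tool_rot: [-3.142, 0.0, 0.396]
force: [0.8, -0.5, -1.3]
grip_width: 0.044
finger_force: 6.6
```

>>> servo_tool([
  [4.4,0,0,0.05,0,0,0],
  [4.4,0,0,0.1,0,0,0],
  [4.4,0,0,0.1,0,0,0],
])

```text
clock: 11.4
position: [0.5026, 0.132, 0.0617]
tool_rot: [3.142, 0.0, 0.396]
force: [0.3, 0.1, -1.4]
grip_width: 0.0439
finger_force: 6.6
```

>>> servo_tool([
  [4.4,0,0,0.05,0,0,0],
  [4.4,0,0,0.1,0,0,0],
  [4.4,0,0,0.1,0,0,0],
])

```text
clock: 11.7
position: [0.5026, 0.1321, 0.0607]
tool_rot: [-3.142, 0.0, 0.396]
force: [0.1, -1.0, -1.3]
grip_width: 0.0442
finger_force: 6.6
```

>>> servo_tool([
  [4.4,0,0,0.05,0,0,0],
  [4.4,0,0,0.1,0,0,0],
  [4.4,0,0,0.1,0,0,0],
])

```text
clock: 12.0
position: [0.5026, 0.132, 0.0597]
tool_rot: [-3.142, 0.0, 0.396]
force: [0.5, -1.0, -1.2]
grip_width: 0.0441
finger_force: 6.6
```

>>> servo_tool([
  [4.4,0,0,0.05,0,0,0],
  [4.4,0,0,0.1,0,0,0],
  [4.4,0,0,0.1,0,0,0],
])

```text
clock: 12.3
position: [0.5026, 0.132, 0.0587]
tool_rot: [-3.142, 0.0, 0.396]
force: [-1.1, 0.2, -2.0]
grip_width: 0.0438
finger_force: 6.6
```

>>> servo_tool([
  [4.4,0,0,0.05,0,0,0],
  [4.4,0,0,0.1,0,0,0],
  [4.4,0,0,0.1,0,0,0],
])

```text
clock: 12.6
position: [0.5026, 0.1321, 0.0578]
tool_rot: [-3.142, 0.0, 0.396]
force: [-0.2, 0.6, -1.4]
grip_width: 0.0443
finger_force: 6.6
```

>>> servo_tool([
  [4.4,0,0,0.05,0,0,0],
  [4.4,0,0,0.1,0,0,0],
  [4.4,0,0,0.1,0,0,0],
])

```text
clock: 12.9
position: [0.5027, 0.1321, 0.0568]
tool_rot: [-3.142, -0.0, 0.396]
force: [-0.6, -0.3, -1.8]
grip_width: 0.0442
finger_force: 6.6
```

>>> servo_tool([
  [4.4,0,0,0.05,0,0,0],
  [4.4,0,0,0.1,0,0,0],
  [4.4,0,0,0.1,0,0,0],
])

```text
clock: 13.2
position: [0.5027, 0.1321, 0.0558]
tool_rot: [-3.142, -0.0, 0.396]
force: [0.4, -0.2, 1.1]
grip_width: 0.0439
finger_force: 6.6
```

>>> servo_tool([
  [4.4,0,0,0.03,0,0,0],
  [4.4,0,0,0.06,0,0,0],
  [4.4,0,0,0.06,0,0,0],
])

```text
clock: 13.5
position: [0.5027, 0.1321, 0.0552]
tool_rot: [-3.142, -0.0, 0.396]
force: [-0.5, -0.4, 2.1]
grip_width: 0.0444
finger_force: 6.6
```

>>> servo_tool([
  [4.4,0,0,0.03,0,0,0],
  [4.4,0,0,0.06,0,0,0],
  [4.4,0,0,0.06,0,0,0],
])

```text
clock: 13.8
position: [0.5027, 0.1321, 0.0546]
tool_rot: [-3.142, -0.0, 0.396]
force: [0.1, -0.3, 3.3]
grip_width: 0.0442
finger_force: 6.6
```

>>> servo_tool([
  [4.4,0,0,0.04,0,0,0],
  [4.4,0,0,0.05,0,0,0],
  [4.4,0,0,0.05,0,0,0],
])

```text
clock: 14.1
position: [0.5027, 0.1321, 0.0542]
tool_rot: [-3.142, -0.0, 0.396]
force: [-0.6, -1.1, 4.5]
grip_width: 0.0442
finger_force: 6.6
```

>>> servo_tool([
  [4.5,0,0,0.03,0,0,0],
  [4.6,0,0,0.05,0,0,0],
  [4.7,0,0,0.07,0,0,0],
  [4.8,0,0,0.08,0,0,0],
  [4.9,0,0,0.09,0,0,0],
  [5.0,0,0,0.1,0,0,0],
  [5.1,0,0,0.1,0,0,0],
  [5.3,0,0,0.1,0,0,0],
  [5.6,0,0,0.1,0,0,0],
  [5.8,0,0,0,0,0,0],
])

```text
clock: 15.1
position: [0.5024, 0.132, 0.0539]
tool_rot: [-3.141, 0.001, 0.396]
force: [-0.3, -0.8, -0.4]
grip_width: 0.0579
finger_force: 0.0
```

>>> servo_tool([
  [6.2,0,0,-0.5,0,0,0],
  [6.5,0,0,-1.5,0,0,0],
  [6.5,0,0,-3.5,0,0,0],
  [6.5,0,0,-6,0,0,0],
  [6.5,0,0,-9,0,0,0],
  [6.5,-2,0,-12,0,0,0],
  [6.5,-5,0,-14,0,0,0],
  [6.5,-5,0,-14,0,0,0],
  [6.5,-5,0,-14,0,0,0],
])

```text
clock: 16.0
position: [0.4568, 0.1127, 0.1953]
tool_rot: [3.141, -0.002, 0.396]
force: [-0.4, 0.4, -0.3]
grip_width: 0.0649
finger_force: 0.0
```

Run:
```python
from h import *
f=grab('wrist'); s=f['s']; print(s['position'],s['clock'],s['force']); pickle.dump(f,open('f5.pkl','wb'))
p=proj(f,[.5025,.132,.08])[0].astype(int); print(p)
b=f['frame'][max(p[1]-60,0):p[1]+60,p[0]-75:p[0]+75]
cv2.imwrite('pics/i.png',cv2.resize(b,None,fx=5,fy=5,interpolation=cv2.INTER_CUBIC))
```

```text
[0.4568195  0.11266278 0.19530368] 16.0 [-0.44134785  0.42433209 -0.27012696]
[259 135]
```

View pics/i.png

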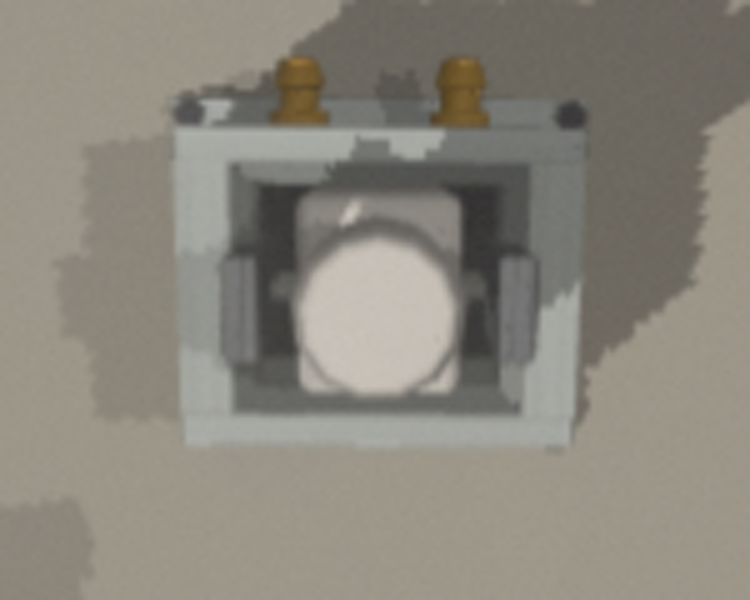

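The cartridge stands upright and centred in the station, with its pads at x 220–538 of the crop. I'll check the pad span, which should be about 52 mm if locked and about 46 mm if the barbs are only rubbing on the wall.

Run:
```python
from h import *
f=pickle.load(open('f5.pkl','rb')); o=np.array([259-75,75])
q=lambda p,z: onplane(f,(np.array(p)+.5)/5-.5+o,z)
P=q([[220,305],[538,305]],.0855); print(np.linalg.norm(P[1]-P[0]),P.mean(0))
D=q([[295,315],[461,315]],.0955); print(np.linalg.norm(D[1]-D[0]),D.mean(0))
M=q([[175,127],[586,127],[571,445],[186,445]],.05); print(np.linalg.norm(M[1]-M[0]),M.mean(0))
```

```text
0.0526931852266603 [0.50326219 0.13211065 0.0855    ]
0.026454761327847885 [0.50269705 0.13206413 0.0955    ]
0.07531417554151539 [0.50238352 0.13159797 0.05      ]
```

The tabs are fully out (52.7 mm span) and the cartridge is centred within 1 mm, so I'm handing in.

```bash
python3 -c "
from workcell import bot
print(bot.job_done())"
```

```text
the job is handed in; nothing more can be done
None
```

The cartridge is seated in the filter station and let go, and the job is handed in at about 16 s; the last image shows both tabs sprung out (52.7 mm span) and the cartridge centred within about 1 mm, but the hand-in returned no verdict.

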